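Stand the filter chart on its kickstand

TASK

Get the filter chart ready on the therapy desk: of the two boards kept in slotted blocks, take the one that has a kickstand leg on its back, unfold its leg fully, lift it out and stand it on the black rubber mat so that it leans back on the leg, about in the middle of the mat and square to it, its printed face still towards the robot. Do not let it fall over, and leave the other board where it is.

Things in the scene. Friction and masses are not known exactly. Their poses are not given: they have to be found in the camera images.
- chart_mid (a point): Centre of the filter chart: loose white board 12 mm thick (x), 100 wide (y), 150 tall (z up), about 0.24 kg; -x is its printed face (six coloured dots), +x its back. It starts upright, face to robot, bottom edge 8 mm above the table, 32 mm deep in the 14 mm slot of a fixed grey block (64 x 116 mm, 40 high). Its top edge can be pinched front to back: the leg's arm ends 50 mm below it.
- leg (a joint): Hinge of the chart's grey kickstand leg: 0 folded on the back, 1.571 fully unfolded (stop), square to the back; starts at 0 to 0.3. Hinge line upright, mid-width, 11 mm behind the board's centre. Folded, it points to the board's +y, past the side edge; its end swings to +x to open. Light friction (0.03 N m) holds it. Unfolded, the chart stands leaning back 8 degrees on its bottom edge and the leg.
- leg_tab (a point): Pushing point on the leg's upright end strip, 90 mm from the hinge line. Strip 6 mm thick, 30 wide (75 to 105 mm from the hinge), 16 (foot) to 145 mm above the board's bottom; the point is 15 mm below its top. Folded, it is wholly beside the board, free to be pushed from the front. The arm from hinge to strip spans heights 50 to 100 mm. Axes turn with the leg: y to its end, x the opening way.
- mat_mid (a point): Middle of the top face of the fixed black rubber mat, 180 mm (its x, away from the robot) by 160 mm (its y), 4 mm thick. The chart should stand square on it, its x along the mat's x, its footprint about in the middle: the board's bottom edge about 50 mm to the -x side of the middle, the leg's foot about 55 mm to the +x side.
- plain_mid (a point): Centre of the other board: same white board, 100 x 150 x 12 mm, but with grey dots and no leg, loose in a slotted block of the same kind. Leave it alone.
There are look-alikes about, which are no part of the job. Leave any pink or red look-alike of the part that bears chart_mid alone.

How it is judged (in metres and radians):
On the way:
1. the kickstand leg is unfolded (hinge past 1.3 rad) (value of joint leg above 1.3 rad), for 0.2 s.
At the end, for the whole second after the job is handed in: Chart at rest on the mat, released: leg past 1.3 rad, leaning 0.06 to 0.26 rad, centre 65 to 85 mm above the mat, 5 to 75 mm to the mat's -x side of its middle, within 30 mm of it in y, square within 0.27 rad, leg to the +x side; other board within 20 mm of its start (value of joint leg above 1.3 rad and angle between chart_mid's own z axis and vertical between 0.06 and 0.26 rad and z of chart_mid in the frame of mat_mid between 0.065 and 0.085 m and x of chart_mid in the frame of mat_mid between -0.075 and -0.005 m and y of chart_mid in the frame of mat_mid between -0.03 and 0.03 m and x of leg_tab in the frame of mat_mid above 0.02 m and angle between the y axis of chart_mid and the y axis of mat_mid, either way round below 0.27 rad and distance of plain_mid from where it was at the start of the episode below 0.02 m and linear speed of chart below 0.02 m/s); the robot touches nothing.
It fails at once if the chart falls over (tilted more than 45 degrees) (angle between chart_mid's own z axis and vertical above 0.785 rad).
It fails at once if the other board is disturbed (moved over 20 mm) (distance of plain_mid from where it was at the start of the episode above 0.02 m).
It also fails if it takes over 46 s, if anything falls off the work surface, if the arm or the gripper's body presses on something with over 40 N, if the wrist force passes 120 N, or if a joint passes its speed limit or range.

ROBOT

A 6-joint arm with a two-finger parallel gripper is mounted at the origin on the work surface. World frame = base frame: x ahead of the robot, y to its left, z up, the work surface at z = 0. Lengths are in mm, angles in rad, forces in N, time in s.
With the tool pointing down it reaches from about 425 to 950 mm from the base axis. Payload 3.5 kg.
Tool frame: the origin (TCP) lies midway between the tips of the shut fingers; the grasp point (between the pads) lies 19 mm behind it; z points along the fingers, y is the direction in which the jaws open and shut (so a half turn about z gives the same grasp; the last joint's range is limited). The gripper opens to 85 mm and grips with 20 to 120 N. Pads are 22 mm wide; open, the fingers measure 114 mm over their backs; the gripper's body (76 mm by 85 mm) begins 54 mm behind the grasp point. The pads swing forward as they close: fully open they stand 13 mm farther back than shut.
Start: joints at [-1.322, 0.286, 1.577, -0, 1.279, -0.15], TCP at [262.133, -622.007, 231.325] pointing down, gripper open.
Joint ranges: [-2.77, 2.77], [-0.9, 2.22], [0.21, 2.48], [-1.53, 4.67], [0.24, 2.81], [-2.84, 2.84]. Speed limits (rad/s): [2.79, 2.79, 3.14, 3.14, 3.14, 3.14].

INTERFACE

Orientations are given as [roll, pitch, yaw] about the fixed x, y, z axes, in that order (R = Rz(yaw) Ry(pitch) Rx(roll)).
In Python, from plant import manip gives the robot as it stands. The module is installed in compiled form; this text tells all that it offers.
- The arm moves only by the tool step_arm, never from a script. Its argument "commands" is text: rows parted by semicolons, each of 7 numbers parted by spaces: the gripper command: -1 is shut, 1 is fully open, values between are in proportion, then the shift along the tool's x, y, z in m, then the turn, a rotation vector about the tool's x, y, z in rad. In form: claw x y z ax ay az; .... A call has exactly 10 rows; each row is the pose to reach, as a shift and turn from the pose commanded when the call began, along the tool's axes at that moment; what a row does not reach only later rows make up. A row lasts 1/12 s, in which the tool goes at most 41.7 mm and 7.16 degrees, less where a joint would pass 70% of its speed; a pose out of reach is approached as far as the arm can. A call with a gripper value outside its range is refused whole. The fingers move at their own pace and stop on an object; "newtons" is the grip in N (left out, the last holds). Time passes only in rows, so rows that repeat a pose let the fingers close, or fill a call up. It gives the time, the measured TCP pose, the force and the opening at its end, in the units of the state.
- manip.get_state(): the state, without advancing time (a new reading comes with each control period).
- manip.snapshot(name): name is "scene" or "side" or "wrist"; returns a dict with "img" (480x640x3 uint8, red, green, blue), "range_z" (480x640 float32, mm along the optical axis (not along the pixel's ray), 0 where there is no reading), "intrinsics" (3x3 intrinsics, pixels), "R" (3x3) and "t" (3): a world point X has camera coordinates R X + t. Camera axes: x right, y down, z forward; pixel columns grow to the right and rows downward; lengths in mm; the calibration is good to about 2 mm. A picture is of the moment at which its call begins.
- manip.close_job(): hands the job in, once; it reports no verdict.
Trained networks look in a picture, given as the dict that the camera call returned (one of the last four; its "shot" number tells which), for a name from the list of things; names that differ only in an ending like _2 or _b are one class to them, and where a whole thing is asked for, a point or a joint stands for the part that bears it (a point fixed in the world has none). Each returns a list of dicts, best first, with "confidence" (0 to 1); they miss things now and then, are a little off and sometimes report something else, mostly with a low value. They report only what shows in the picture. A call takes as long as a camera call. They do not tell look-alikes from the thing itself.
- manip.trace(picture, target): "mask" (480x640 bool, what is visible of it) and "bbox" ([centre column, centre row, width, height] in pixels, round what is visible of it).
The state is a dict: "clock": time; "joint_positions": joint angles; "qvel": joint speeds; "effort": joint torques, N m; "tcp_pos": TCP position; "eef_rot": TCP orientation; "force": force on the tool from outside, world axes, zero at the start; "moment": the same for the moment, N m; "opening": finger opening in mm.
Only numpy, scipy, OpenCV 4.12 (cv2) and the standard library are available. Lean on these libraries where they do the work, as an engineer would, in place of code of your own. Each camera call takes 0.05 s, during which the arm holds its last target.

## Working session

There is one attempt and no reset: what is moved stays moved. The work goes in short steps, Python scripts to look and compute and a tool call to move; the robot and the scene stay as the last step left them, time stands still between calls to the robot, and variables do not carry over. Pictures are saved under pics/ and viewed, and the job is handed in when it is done.

Besides the shell and the picture viewer there is one more tool, called after ">>>" in YAML: its name, and indented under it one key for each argument. step_arm: Moves the arm, as the interface text tells. Its arguments: {"type":"object","properties":{"commands":{"type":"string"},"newtons":{"type":"number"}},"required":["commands"]}

```bash
mkdir -p pics; cat > h.py <<'E'
import numpy as np,cv2
from plant import manip
def snap(n,f=None):
    p=manip.snapshot(n)
    if f: cv2.imwrite('pics/'+f,p['img'][:,:,::-1])
    return p
def cloud(p):
    K=p['intrinsics'];z=p['range_z'];v,u=np.indices(z.shape)
    c=np.stack([(u-K[0,2])/K[0,0]*z,(v-K[1,2])/K[1,1]*z,z],-1)
    w=(c-p['t'])@p['R']; w[z<=0]=np.nan
    return w
def save(p,n): np.savez(''+n,**{k:p[k] for k in ['img','range_z','intrinsics','R','t']})
E
python3 - <<'E'
from h import *
for n in ['scene','side','wrist']:
    p=snap(n,n+'0.png'); save(p,n+'0'); print(n,-p['R'].T@p['t'])
s=manip.get_state();print(s)
E
```

```text
scene [1408.87702074  309.52487551 1144.99901862]
side [-175.77194828  850.52882718  922.03632689]
wrist [ 322.13181662 -595.32361755  372.97005955]
{'clock': 0.15, 'joint_positions': array([-1.32200669e+00,  2.87015088e-01,  1.57783095e+00, -2.56330155e-05,
        1.27862211e+00, -1.50003057e-01]), 'qvel': array([-4.82828157e-05, -1.17063381e-03, -3.52985875e-03, -9.08855928e-04,
       -9.30338417e-04,  4.77664474e-04]), 'effort': array([ 2.04140313e-03, -4.06605542e+01, -2.93140465e+01, -1.17877921e-04,
        3.95944211e-03, -3.49386546e-06]), 'tcp_pos': array([ 261.99852438, -621.5220267 ,  230.23494347]), 'eef_rot': array([-3.13973455e+00, -2.56019836e-04,  3.98799858e-01]), 'force': array([-0.03748331,  0.23908337, -1.01502355]), 'moment': array([ 0.01525336, -0.02082563, -0.06132047]), 'opening': 85.21711263954904}
```

View pics/scene0.png

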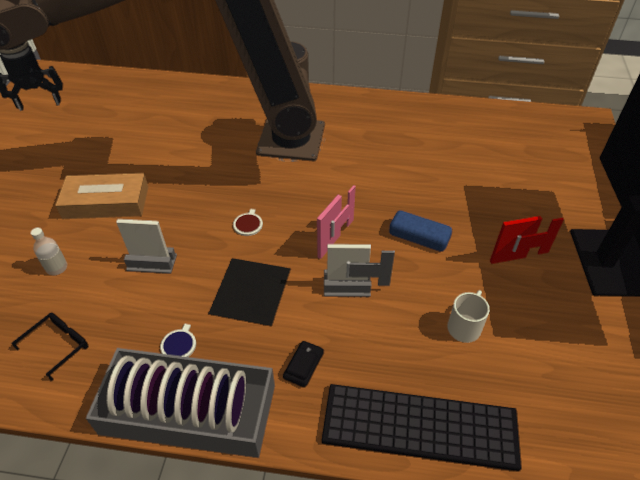

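View pics/side0.png

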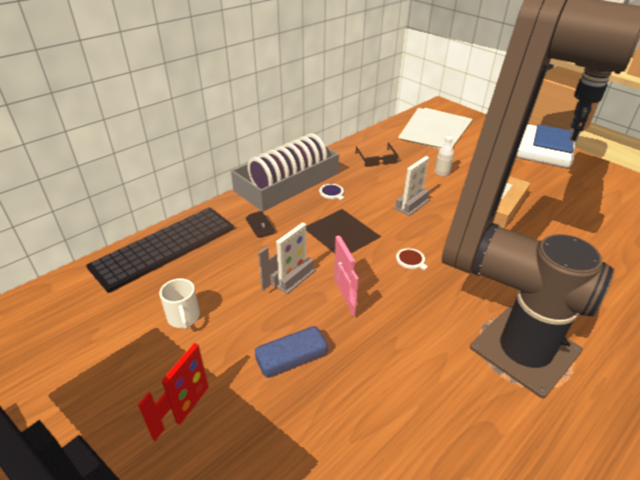

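View pics/wrist0.png

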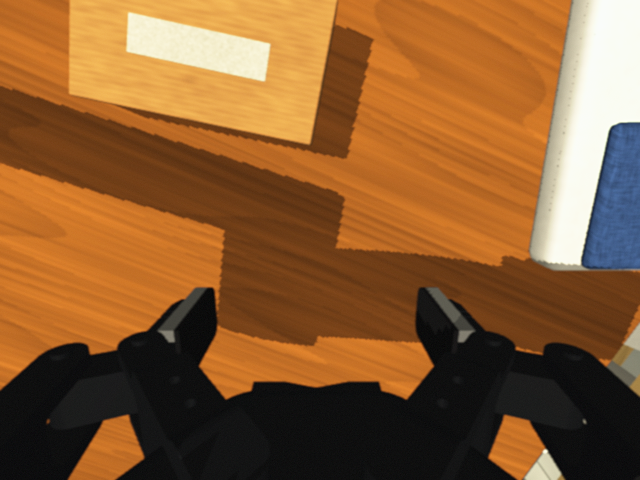

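The scene view shows these candidates: white board with a grey leg in a block at (350,265), white board with no visible leg at (147,245), a pink look-alike at (336,220) and a red look-alike at (520,240). In the side view the one at (290,250) has coloured dots and a leg, and the one at (415,180) has grey dots. I choose the board at scene (350,265). Next come a close crop and measurements.

```bash
python3 - <<'E'
from h import *
P={n:dict(np.load(n+'0.npz')) for n in['scene','side']}
a=cv2.resize(P['scene']['img'][170:330,200:420],None,fx=3,fy=3)
b=cv2.resize(P['side']['img'][210:330,220:400],None,fx=3,fy=3)
cv2.imwrite('pics/crA.png',a[:,:,::-1]);cv2.imwrite('pics/crB.png',b[:,:,::-1])
for n,boxes in [('scene',dict(chart=(320,235,405,305),mat=(205,255,295,330),pink=(312,180,360,262),plain=(115,215,180,275),case=(385,208,455,252),mug=(445,290,492,342),phone=(283,340,325,388)))]:
    w=cloud(P[n])
    for k,(x0,y0,x1,y1) in boxes.items():
        q=w[y0:y1,x0:x1].reshape(-1,3);q=q[np.isfinite(q[:,0])]
        h=q[q[:,2]>(2.5 if k=='mat' else 10)]
        print(k,np.percentile(h,[1,50,99],axis=0).round(0).tolist())
# mat: dark pixels
w=cloud(P['scene']);im=P['scene']['img'].astype(int)
m=np.zeros(im.shape[:2],bool);m[250:330,200:300]=(im[250:330,200:300].max(-1)<55)
m=cv2.morphologyEx(m.astype(np.uint8),cv2.MORPH_OPEN,np.ones((3,3)))
n,l,st,_=cv2.connectedComponentsWithStats(m);i=1+st[1:,4].argmax()
q=w[l==i];q=q[np.isfinite(q[:,0])];print('matz',np.median(q[:,2]),len(q));r=cv2.minAreaRect(q[:,:2].astype(np.float32));print(r)
# board top edges
for nm,(x0,y0,x1,y1) in dict(chart=(320,235,375,300),plain=(115,215,180,275)).items():
  for c in ['scene','side']:
    w=cloud(P[c]);
    q=w.reshape(-1,3);im=P[c]['img'].reshape(-1,3)
    if c=='scene': cen=np.nanmedian(w[y0:y1,x0:x1].reshape(-1,3),axis=0)
    s=(np.linalg.norm(q[:,:2]-cen[:2],axis=1)<110)&(q[:,2]>60)&(q[:,2]<175)
    s&=(im.min(1)>120)&(im.max(1).astype(int)-im.min(1)<50)
    t=q[s];print(nm,c,len(t));
    if len(t)<20: continue
    rr=cv2.minAreaRect(t[:,:2].astype(np.float32));print(rr,np.percentile(t,[1,50,99],axis=0).round().tolist())
    d=t[:,:2]-np.median(t[:,:2],0);u,sv,vt=np.linalg.svd(d,full_matrices=False);print('dir',vt[0],np.median(t,axis=0))
w=cloud(P['scene']);im=P['scene']['img'].astype(int)
# leg strip
for v in range(250,290,4):
    print(v,[ (u,w[v,u].round().tolist()) for u in (378,384,390)])
E
```

```text
chart [[407.0, 167.0, 11.0], [565.0, 255.0, 79.0], [591.0, 350.0, 160.0]]
mat [[495.0, -109.0, 3.0], [612.0, 7.0, 5.0], [715.0, 117.0, 10.0]]
pink [[344.0, 157.0, 14.0], [453.0, 202.0, 114.0], [571.0, 267.0, 160.0]]
plain [[533.0, -318.0, 11.0], [562.0, -260.0, 75.0], [586.0, -207.0, 161.0]]
case [[320.0, 339.0, 12.0], [377.0, 418.0, 43.0], [415.0, 496.0, 52.0]]
mug [[592.0, 495.0, 11.0], [648.0, 536.0, 58.0], [681.0, 572.0, 93.0]]
phone [[743.0, 138.0, 11.0], [803.0, 176.0, 28.0], [846.0, 211.0, 36.0]]
matz 4.606804551786159 3621
((605.966064453125, 6.765419006347656), (159.49256896972656, 182.73464965820312), 85.7120361328125)
chart scene 147
((561.7799682617188, 245.40228271484375), (23.478811264038086, 97.55432891845703), 8.901548385620117) [[548.0, 197.0, 109.0], [559.0, 245.0, 158.0], [571.0, 293.0, 163.0]]
dir [-0.11938784  0.99284769] [559.30873361 244.88083137 158.36907477]
chart side 297
((554.4121704101562, 273.0467834472656), (20.47502326965332, 150.87986755371094), 4.355439186096191) [[544.0, 202.0, 64.0], [553.0, 284.0, 154.0], [566.0, 342.0, 162.0]]
dir [-0.0770638   0
[... 791 characters left out ...]
 (384, [561.0, 328.0, 132.0]), (390, [562.0, 342.0, 135.0])]
262 [(378, [469.0, 316.0, 3.0]), (384, [562.0, 329.0, 119.0]), (390, [560.0, 343.0, 118.0])]
266 [(378, [562.0, 316.0, 101.0]), (384, [558.0, 330.0, 99.0]), (390, [561.0, 344.0, 104.0])]
270 [(378, [562.0, 317.0, 86.0]), (384, [563.0, 331.0, 90.0]), (390, [558.0, 346.0, 86.0])]
274 [(378, [563.0, 318.0, 72.0]), (384, [561.0, 333.0, 72.0]), (390, [563.0, 347.0, 77.0])]
278 [(378, [520.0, 320.0, 1.0]), (384, [560.0, 334.0, 55.0]), (390, [556.0, 348.0, 53.0])]
282 [(378, [560.0, 321.0, 37.0]), (384, [560.0, 335.0, 40.0]), (390, [nan, nan, nan])]
286 [(378, [544.0, 322.0, -0.0]), (384, [541.0, 337.0, -2.0]), (390, [543.0, 352.0, 4.0])]
```

View pics/crA.png

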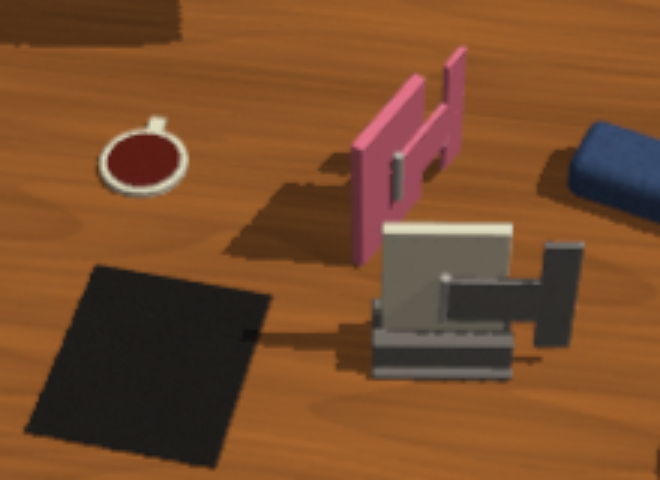

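View pics/crB.png

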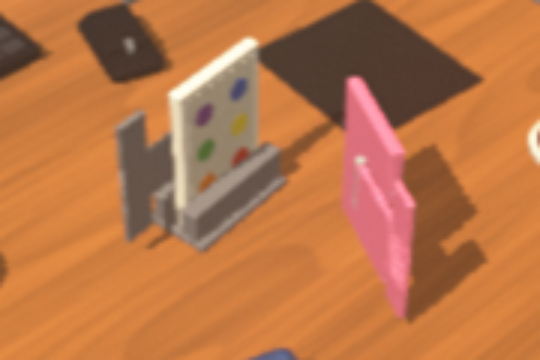

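```bash
python3 - <<'E'
from h import *
P={n:dict(np.load(n+'0.npz')) for n in['scene','side']}
q={n:cloud(P[n]).reshape(-1,3) for n in P}
def line(t,nm):
    if len(t)<10: print(nm,len(t));return
    vx,vy,x,y=cv2.fitLine(t[:,:2].astype(np.float32),cv2.DIST_HUBER,0,.01,.01).ravel()
    if vy<0: vx,vy=-vx,-vy
    print(nm,len(t),'yaw',np.arctan2(-vx,vy).round(3),'x@y245',(x+vx/vy*(245-y)).round(1),'y',np.percentile(t[:,1],[2,98]).round(),'z',np.median(t[:,2]).round(1))
for n in q:
    t=q[n]; s=(abs(t[:,0]-558)<30)&(abs(t[:,1]-245)<70)
    im=P[n]['img'].reshape(-1,3).astype(int)
    line(t[s&(t[:,2]>156)&(t[:,2]<166)&(im.min(1)>100)],n+' top')
    line(t[s&(t[:,2]>114)&(t[:,2]<152)&(abs(t[:,1]-245)<45)],n+' face')
    line(t[s&(t[:,2]>36)&(t[:,2]<44)],n+' blocktop')
    b=t[(abs(t[:,0]-558)<55)&(abs(t[:,1]-245)<85)&(t[:,2]>30)&(t[:,2]<44)&(t[:,1]<312)];print(cv2.minAreaRect(b[:,:2].astype(np.float32)))
    s=(abs(t[:,0]-558)<35)&(t[:,1]>315)&(t[:,1]<365)&(t[:,2]>40)
    line(t[s],n+' leg');print(np.percentile(t[s],[2,50,98],axis=0).round().tolist())
    pk=(im[:,0]>im[:,1]*1.5)&(im[:,2]>im[:,1]*1.1)&(im[:,0]>90)&(t[:,2]>10)&(t[:,2]<170)&(abs(t[:,1]-210)<110)&(abs(t[:,0]-450)<150)
    print('pink',pk.sum(),np.percentile(t[pk],[2,50,98],axis=0).round().tolist() if pk.sum() else '')
    # mat
    m=(im.max(1)<60)&(abs(t[:,2]-4)<6)&(abs(t[:,0]-606)<110)&(abs(t[:,1]-7)<110)
    print('mat',cv2.minAreaRect(t[m][:,:2].astype(np.float32)),t[m].mean(0))
E
```

```text
scene top 140 yaw 0.103 x@y245 560.5 y [198. 291.] z 158.8
scene face 400 yaw 0.14 x@y245 564.4 y [202. 288.] z 134.1
scene blocktop 361 yaw 0.06 x@y245 573.2 y [188. 301.] z 40.5
((564.4707641601562, 244.99514770507812), (51.21847915649414, 118.47283935546875), 3.061194658279419)
scene leg 438 yaw 0.131 x@y245 572.3 y [316. 349.] z 99.6
[[556.0, 316.0, 43.0], [561.0, 334.0, 100.0], [565.0, 349.0, 155.0]]
pink 1143 [[350.0, 159.0, 16.0], [427.0, 190.0, 98.0], [479.0, 232.0, 152.0]]
mat ((605.9158325195312, 6.8056182861328125), (159.82708740234375, 182.6215362548828), 85.61750030517578) [609.82405305   7.56488033   4.52813617]
side top 134 yaw 0.121 x@y245 556.2 y [199. 294.] z 158.8
side face 283 yaw 0.132 x@y245 551.5 y [203. 289.] z 133.3
side blocktop 296 yaw 0.032 x@y245 543.9 y [188. 302.] z 40.4
((556.361083984375, 245.23257446289062), (50.75668716430664, 118.1216812133789), 7.134657859802246)
side leg 381 yaw 0.11 x@y245 564.9 y [316. 351.] z 100.7
[[551.0, 316.0, 43.0], [555.0, 336.0, 101.0], [559.0, 351.0, 153.0]]
pink 766 [[341.0, 168.0, 18.0], [401.0, 202.0, 112.0], [476.0, 238.0, 152.0]]
mat ((0.0, 0.0), (0.0, 0.0), 0.0) [nan nan nan]<stdin>:22: RuntimeWarning: Mean of empty slice.
  ret = um.true_divide(
```

Measured: chart centre ≈ (558, 246), yaw ≈ 0.13. The leg is folded, with its strip at (557, 336). Mat middle is ≈ (606, 7), yaw ≈ -0.075. The sizes agree with the text (thickness 12.9, mat 182×160, top at z 158). The crops confirm the coloured dots and the grey leg. Next is a helper to turn world targets into rows.

```bash
cat > plan.py <<'E'
import numpy as np,json,os
from scipy.spatial.transform import Rotation as Ro, Slerp
F='cmd.json'
def get():
    if os.path.exists(F):
        d=json.load(open(F));return np.array(d['p']),Ro.from_quat(d['q'])
    return np.array([262.133,-622.007,231.325]),Ro.from_euler('xyz',[np.pi,0,0.399])
def rot(yaw,lean=0):
    # tool down, yaw of tool x; lean: tilt about board y axis (board yaw=yaw-pi/2)
    return Ro.from_euler('z',yaw-np.pi/2)*Ro.from_euler('y',lean)*Ro.from_euler('z',np.pi/2)*Ro.from_euler('x',np.pi)
def plan(wps,claw,commit=True):
    """wps: list of (row, pos, Rot); claw scalar or 10 list"""
    p0,R0=get(); ks=[0]+[w[0] for w in wps]; ps=[p0]+[np.array(w[1],float) for w in wps]; Rs=[R0]+[w[2] for w in wps]
    if ks[-1]<10: ks.append(10);ps.append(ps[-1]);Rs.append(Rs[-1])
    r=np.arange(1,11); pos=np.stack([np.interp(r,ks,np.array(ps)[:,i]) for i in range(3)],1)
    ro=Slerp(ks,Ro.concatenate(Rs))(r); out=[]
    c=claw if hasattr(claw,'__len__') else [claw]*10
    for i in range(10):
        d=np.round(R0.inv().apply(pos[i]-p0)/1000,3); a=np.round((R0.inv()*ro[i]).as_rotvec(),3)
        out.append(' '.join(f'{v:g}' for v in [c[i],*(d+0),*(a+0)]))
    print('; '.join(out))
    if commit:
        json.dump(dict(p=list(p0+R0.apply(d*1000)),q=list((R0*Ro.from_rotvec(a)).as_quat())),open(F,'w'))
E
python3 - <<'E'
from plan import *
plan([(10,[530,-250,260],rot(1.05))],-1)
E
```

```text
-1 0.039 -0.024 -0.003 0 0 -0.065; -1 0.078 -0.048 -0.006 0 0 -0.13; -1 0.117 -0.072 -0.009 0 0 -0.195; -1 0.157 -0.095 -0.011 0 0 -0.26; -1 0.196 -0.119 -0.014 0 0 -0.326; -1 0.235 -0.143 -0.017 0 0 -0.391; -1 0.274 -0.167 -0.02 0 0 -0.456; -1 0.313 -0.191 -0.023 0 0 -0.521; -1 0.352 -0.215 -0.026 0 0 -0.586; -1 0.391 -0.239 -0.029 0 0 -0.651
```

```bash
rm cmd.json; python3 - <<'E'
from plan import *
plan([(10,[460,-290,255],rot(1.0))],-1)
E
```

```text
-1 0.031 -0.023 -0.002 0 0 -0.06; -1 0.062 -0.046 -0.005 0 0 -0.12; -1 0.093 -0.069 -0.007 0 0 -0.18; -1 0.125 -0.092 -0.009 0 0 -0.24; -1 0.156 -0.115 -0.012 0 0 -0.301; -1 0.187 -0.137 -0.014 0 0 -0.361; -1 0.218 -0.16 -0.017 0 0 -0.421; -1 0.249 -0.183 -0.019 0 0 -0.481; -1 0.28 -0.206 -0.021 0 0 -0.541; -1 0.311 -0.229 -0.024 0 0 -0.601
```

>>> step_arm:
  commands: "-1 0.031 -0.023 -0.002 0 0 -0.06; -1 0.062 -0.046 -0.005 0 0 -0.12; -1 0.093 -0.069 -0.007 0 0 -0.18; -1 0.125 -0.092 -0.009 0 0 -0.24; -1 0.156 -0.115 -0.012 0 0 -0.301; -1 0.187 -0.137 -0.014 0 0 -0.361; -1 0.218 -0.16 -0.017 0 0 -0.421; -1 0.249 -0.183 -0.019 0 0 -0.481; -1 0.28 -0.206 -0.021 0 0 -0.541; -1 0.311 -0.229 -0.024 0 0 -0.601"

```text
clock: 0.98
tcp_pos: [460.2, -288.2, 255.0]
eef_rot: [-3.141, -0.0, 1.003]
force: [1.1, 0.1, -0.3]
opening: 0.1
```

```bash
python3 - <<'E'
from plan import *
plan([(10,[540,70,260],rot(1.45))],-1)
plan([(8,[500,330,240],rot(1.7)),(10,[500,334,190],rot(1.7))],-1)
E
```

```text
-1 0.035 -0.013 0 0 0 -0.045; -1 0.069 -0.025 -0.001 0 0 -0.09; -1 0.104 -0.038 -0.001 0 0 -0.135; -1 0.139 -0.051 -0.002 0 0 -0.18; -1 0.173 -0.064 -0.002 0 0 -0.225; -1 0.208 -0.076 -0.003 0 0 -0.27; -1 0.243 -0.089 -0.003 0 0 -0.315; -1 0.277 -0.102 -0.004 0 0 -0.36; -1 0.312 -0.114 -0.004 0 0 -0.405; -1 0.346 -0.127 -0.005 0 0 -0.45
-1 0.032 -0.009 0.003 0 0 -0.031; -1 0.063 -0.018 0.005 0 0 -0.063; -1 0.095 -0.027 0.008 0 0 -0.094; -1 0.127 -0.035 0.01 0 0 -0.125; -1 0.159 -0.044 0.013 0 0 -0.156; -1 0.19 -0.053 0.015 0 0 -0.187; -1 0.222 -0.062 0.018 0 0 -0.219; -1 0.254 -0.071 0.02 0 0 -0.25; -1 0.256 -0.071 0.045 0 0 -0.25; -1 0.258 -0.071 0.07 0 0 -0.25
```

>>> step_arm:
  commands: "-1 0.035 -0.013 0 0 0 -0.045; -1 0.069 -0.025 -0.001 0 0 -0.09; -1 0.104 -0.038 -0.001 0 0 -0.135; -1 0.139 -0.051 -0.002 0 0 -0.18; -1 0.173 -0.064 -0.002 0 0 -0.225; -1 0.208 -0.076 -0.003 0 0 -0.27; -1 0.243 -0.089 -0.003 0 0 -0.315; -1 0.277 -0.102 -0.004 0 0 -0.36; -1 0.312 -0.114 -0.004 0 0 -0.405; -1 0.346 -0.127 -0.005 0 0 -0.45"

```text
clock: 1.82
tcp_pos: [539.8, 71.5, 260.0]
eef_rot: [-3.141, 0.0, 1.452]
force: [0.3, -0.6, -1.2]
opening: 0.1
```

>>> step_arm:
  commands: "-1 0.032 -0.009 0.003 0 0 -0.031; -1 0.063 -0.018 0.005 0 0 -0.063; -1 0.095 -0.027 0.008 0 0 -0.094; -1 0.127 -0.035 0.01 0 0 -0.125; -1 0.159 -0.044 0.013 0 0 -0.156; -1 0.19 -0.053 0.015 0 0 -0.187; -1 0.222 -0.062 0.018 0 0 -0.219; -1 0.254 -0.071 0.02 0 0 -0.25; -1 0.256 -0.071 0.045 0 0 -0.25; -1 0.258 -0.071 0.07 0 0 -0.25"

```text
clock: 2.65
tcp_pos: [500.9, 336.7, 191.4]
eef_rot: [3.138, -0.001, 1.703]
force: [1.1, -0.5, -1.0]
opening: -0.4
```

```bash
cat > arc.py <<'E'
from plan import *
by=0.13; C=np.array([558,246.]); bx=np.array([np.cos(by),np.sin(by)]); byv=np.array([-np.sin(by),np.cos(by)])
H=C+11*bx
def fp(th,z=118,r=88,extra=0):
    d=np.sin(th)*bx+np.cos(th)*byv; n=np.cos(th)*bx-np.sin(th)*byv
    s=14.5*abs(np.cos(th))+11*abs(np.sin(th))+3-extra
    q=H+r*d-s*n
    return [*q,z]
E
python3 - <<'E'
from arc import *
R=rot(1.7)
print(fp(0),fp(1.57))
plan([(4,[*fp(0,extra=-25)[:2],118],R),(7,fp(0,extra=-1),R),(10,fp(.25),R)],-1)
a=[fp(t) for t in np.linspace(.25,1.0,11)[1:]]
plan([(i+1,a[i],R) for i in range(10)],-1)
E
```

```text
[np.float64(540.1470431403208), np.float64(332.4148247198733), 118] [np.float64(654.328078035979), np.float64(272.7951234635944), 118]
-1 -0.002 0.004 0.018 0 0 0; -1 -0.003 0.007 0.036 0 0 0; -1 -0.005 0.011 0.054 0 0 0; -1 -0.007 0.014 0.072 0 0 0; -1 -0.007 0.022 0.072 0 0 0; -1 -0.007 0.03 0.072 0 0 0; -1 -0.007 0.038 0.072 0 0 0; -1 -0.006 0.045 0.072 0 0 0; -1 -0.006 0.052 0.072 0 0 0; -1 -0.005 0.059 0.072 0 0 0
-1 0 0.007 0 0 0 0; -1 -0.001 0.013 0 0 0 0; -1 -0.002 0.019 0 0 0 0; -1 -0.004 0.026 0 0 0 0; -1 -0.006 0.032 0 0 0 0; -1 -0.009 0.038 0 0 0 0; -1 -0.012 0.044 0 0 0 0; -1 -0.016 0.05 0 0 0 0; -1 -0.021 0.056 0 0 0 0; -1 -0.025 0.061 0 0 0 0
```

>>> step_arm:
  commands: "-1 -0.002 0.004 0.018 0 0 0; -1 -0.003 0.007 0.036 0 0 0; -1 -0.005 0.011 0.054 0 0 0; -1 -0.007 0.014 0.072 0 0 0; -1 -0.007 0.022 0.072 0 0 0; -1 -0.007 0.03 0.072 0 0 0; -1 -0.007 0.038 0.072 0 0 0; -1 -0.006 0.045 0.072 0 0 0; -1 -0.006 0.052 0.072 0 0 0; -1 -0.005 0.059 0.072 0 0 0"

```text
clock: 3.48
tcp_pos: [561.1, 337.1, 119.5]
eef_rot: [3.14, -0.0, 1.7]
force: [-0.7, 0.1, -0.0]
opening: -0.1
```

```bash
python3 - <<'E'
from h import *
p=snap('scene');a=cv2.resize(p['img'][170:330,260:480],None,fx=3,fy=3);cv2.imwrite('pics/c1.png',a[:,:,::-1])
E
```

```text
(no output)
```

View pics/c1.png

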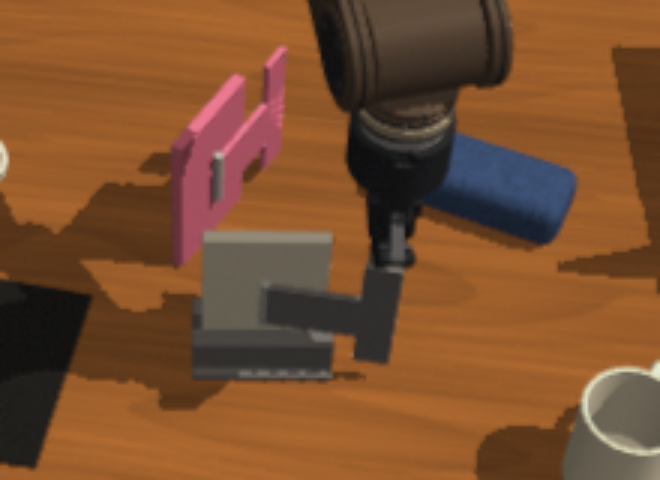

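The fingers sit behind the strip in the crop at (385,250), and the leg has begun to swing open. I continue along the arc.

>>> step_arm:
  commands: "-1 0 0.007 0 0 0 0; -1 -0.001 0.013 0 0 0 0; -1 -0.002 0.019 0 0 0 0; -1 -0.004 0.026 0 0 0 0; -1 -0.006 0.032 0 0 0 0; -1 -0.009 0.038 0 0 0 0; -1 -0.012 0.044 0 0 0 0; -1 -0.016 0.05 0 0 0 0; -1 -0.021 0.056 0 0 0 0; -1 -0.025 0.061 0 0 0 0"

```text
clock: 4.37
tcp_pos: [624.3, 319.3, 118.3]
eef_rot: [3.141, 0.0, 1.7]
force: [-0.2, -0.6, -0.5]
opening: -0.3
```

```bash
python3 - <<'E'
from arc import *
R=rot(1.7)
a=[fp(t) for t in np.linspace(1.0,1.5,9)[1:]]
plan([(i+1,a[i],R) for i in range(8)],-1)
E
```

```text
-1 -0.005 0.004 0 0 0 0; -1 -0.01 0.008 0 0 0 0; -1 -0.015 0.011 0 0 0 0; -1 -0.02 0.015 0 0 0 0; -1 -0.026 0.017 0 0 0 0; -1 -0.031 0.02 0 0 0 0; -1 -0.037 0.022 0 0 0 0; -1 -0.044 0.023 0 0 0 0; -1 -0.044 0.023 0 0 0 0; -1 -0.044 0.023 0 0 0 0
```

>>> step_arm:
  commands: "-1 -0.005 0.004 0 0 0 0; -1 -0.01 0.008 0 0 0 0; -1 -0.015 0.011 0 0 0 0; -1 -0.02 0.015 0 0 0 0; -1 -0.026 0.017 0 0 0 0; -1 -0.031 0.02 0 0 0 0; -1 -0.037 0.022 0 0 0 0; -1 -0.044 0.023 0 0 0 0; -1 -0.044 0.023 0 0 0 0; -1 -0.044 0.023 0 0 0 0"

```text
clock: 5.2
tcp_pos: [652.1, 278.7, 118.4]
eef_rot: [3.141, 0.0, 1.699]
force: [-0.1, 1.2, -0.7]
opening: -0.0
```

```bash
cat > legm.py <<'E'
from h import *
import sys
p=snap('scene');a=cv2.resize(p['img'][170:330,260:480],None,fx=3,fy=3);cv2.imwrite('pics/%s.png'%sys.argv[1],a[:,:,::-1])
q=snap('side');a=cv2.resize(q['img'][180:340,200:400],None,fx=3,fy=3);cv2.imwrite('pics/%ss.png'%sys.argv[1],a[:,:,::-1])
t=np.concatenate([cloud(p).reshape(-1,3),cloud(q).reshape(-1,3)])
s=(t[:,0]>590)&(t[:,0]<700)&(abs(t[:,1]-260)<45)&(t[:,2]>60)&(t[:,2]<105)
if s.sum()>20:
    t=t[s];print(s.sum(),np.percentile(t,[2,50,98],axis=0).round().tolist())
    vx,vy,x,y=cv2.fitLine(t[:,:2].astype(np.float32),cv2.DIST_HUBER,0,.01,.01).ravel()
    if vx<0:vx,vy=-vx,-vy
    print('leg dir ang',np.arctan2(vy,vx),'at',x,y)
E
python3 legm.py c2
```

```text
304 [[607.0, 250.0, 61.0], [643.0, 262.0, 84.0], [676.0, 270.0, 104.0]]
leg dir ang 0.20882674 at 643.8242 262.13263
```

View pics/c2.png

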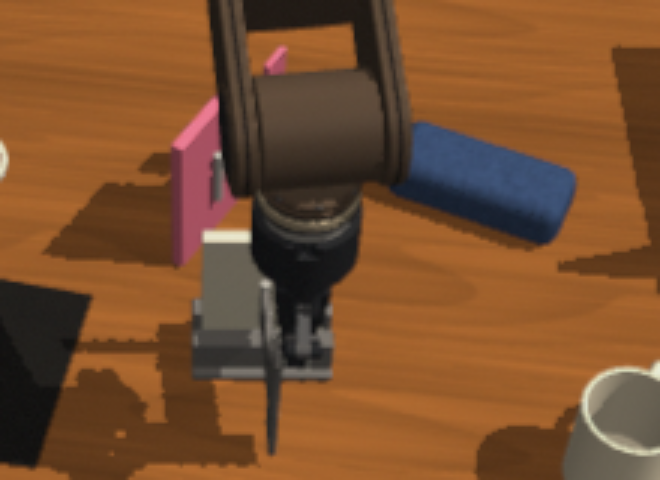

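The leg is at about 1.49 rad. I push a little more, until it meets the stop.

```bash
python3 - <<'E'
from arc import *
R=rot(1.7)
plan([(5,fp(1.571),R),(9,fp(1.571,extra=3),R)],-1)
E
```

```text
-1 -0.001 0 0 0 0 0; -1 -0.003 0.001 0 0 0 0; -1 -0.004 0.001 0 0 0 0; -1 -0.006 0.001 0 0 0 0; -1 -0.007 0.002 0 0 0 0; -1 -0.008 0.002 0 0 0 0; -1 -0.008 0.002 0 0 0 0; -1 -0.009 0.002 0 0 0 0; -1 -0.01 0.002 0 0 0 0; -1 -0.01 0.002 0 0 0 0
```

>>> step_arm:
  commands: "-1 -0.001 0 0 0 0 0; -1 -0.003 0.001 0 0 0 0; -1 -0.004 0.001 0 0 0 0; -1 -0.006 0.001 0 0 0 0; -1 -0.007 0.002 0 0 0 0; -1 -0.008 0.002 0 0 0 0; -1 -0.008 0.002 0 0 0 0; -1 -0.009 0.002 0 0 0 0; -1 -0.01 0.002 0 0 0 0; -1 -0.01 0.002 0 0 0 0"

```text
clock: 6.13
tcp_pos: [655.4, 270.1, 118.8]
eef_rot: [3.141, -0.001, 1.7]
force: [-0.6, 3.5, 2.0]
opening: 0.0
```

```bash
python3 legm.py c3
```

```text
234 [[616.0, 251.0, 61.0], [648.0, 257.0, 84.0], [679.0, 262.0, 104.0]]
leg dir ang 0.11134933 at 647.99274 257.5095
```

```bash
python3 - <<'E'
from arc import *
R=rot(1.7)
plan([(2,[658,300,122],R),(6,[652,300,240],R),(10,[558,250,240],R)],-1)
E
```

```text
-1 0.015 0.003 -0.002 0 0 0; -1 0.03 0.007 -0.004 0 0 0; -1 0.03 0.005 -0.033 0 0 0; -1 0.03 0.004 -0.063 0 0 0; -1 0.03 0.002 -0.092 0 0 0; -1 0.03 0.001 -0.122 0 0 0; -1 0.021 -0.024 -0.122 0 0 0; -1 0.012 -0.049 -0.122 0 0 0; -1 0.002 -0.074 -0.122 0 0 0; -1 -0.007 -0.099 -0.122 0 0 0
```

>>> step_arm:
  commands: "-1 0.015 0.003 -0.002 0 0 0; -1 0.03 0.007 -0.004 0 0 0; -1 0.03 0.005 -0.033 0 0 0; -1 0.03 0.004 -0.063 0 0 0; -1 0.03 0.002 -0.092 0 0 0; -1 0.03 0.001 -0.122 0 0 0; 0.1 0.021 -0.024 -0.122 0 0 0; 0.1 0.012 -0.049 -0.122 0 0 0; 0.1 0.002 -0.074 -0.122 0 0 0; 0.1 -0.007 -0.099 -0.122 0 0 0"

```text
clock: 7.07
tcp_pos: [557.1, 250.2, 240.5]
eef_rot: [3.141, 0.001, 1.701]
force: [-0.1, -0.6, -0.4]
opening: 46.1
```

```bash
python3 legm.py c4; python3 - <<'E'
from h import *
p=snap('wrist','w4.png');w=cloud(p).reshape(-1,3);im=p['img'].reshape(-1,3).astype(int)
s=(w[:,2]>150)&(w[:,2]<166)&(abs(w[:,0]-558)<30)&(abs(w[:,1]-246)<75)
t=w[s];print(len(t),cv2.minAreaRect(t[:,:2].astype(np.float32)),np.median(t,axis=0))
E
```

```text
272 [[603.0, 248.0, 62.0], [645.0, 259.0, 85.0], [679.0, 263.0, 105.0]]
leg dir ang 0.14807212 at 646.96747 258.6365
2472 ((565.8015747070312, 247.48631286621094), (12.964842796325684, 99.88577270507812), 7.603420734405518) [565.18183041 252.11257491 158.09509144]
```

View pics/w4.png

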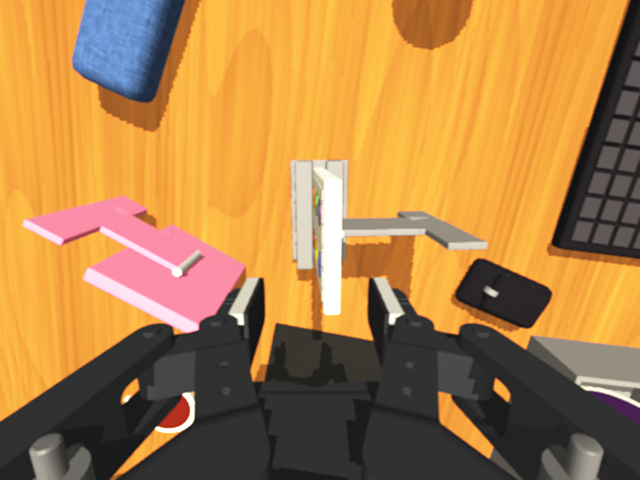

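View pics/c4s.png

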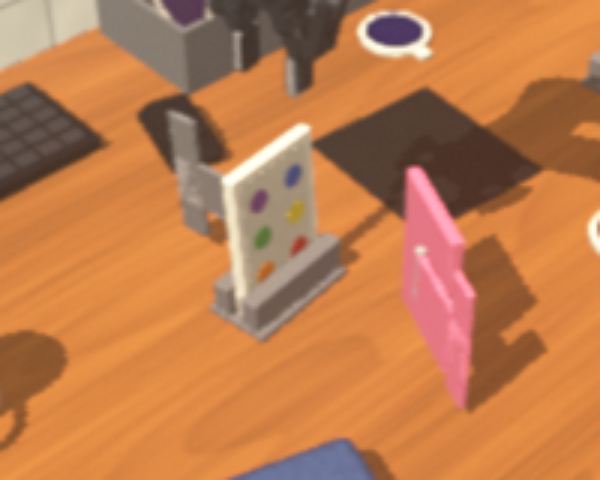

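The wrist view shows the leg unfolded square to the back. The board, with its top edge at pixel (330,240), leans slightly back in the slot: its top is at (565.5, 247.5), 8 mm further back than before. I will pinch it with a matching tilt.

```bash
python3 - <<'E'
from arc import *
R=rot(1.703,0.055)
plan([(4,[566,248,180],R),(9,[563.5,247.5,125],R)],0.1)
E
```

```text
0.1 -0.001 0.002 0.015 0.014 0 -0.001; 0.1 -0.002 0.004 0.03 0.027 0 -0.001; 0.1 -0.002 0.006 0.045 0.041 0 -0.002; 0.1 -0.003 0.008 0.06 0.055 0 -0.003; 0.1 -0.003 0.007 0.071 0.055 0 -0.003; 0.1 -0.003 0.007 0.082 0.055 0 -0.003; 0.1 -0.003 0.006 0.093 0.055 0 -0.003; 0.1 -0.003 0.006 0.104 0.055 0 -0.003; 0.1 -0.003 0.005 0.115 0.055 0 -0.003; 0.1 -0.003 0.005 0.115 0.055 0 -0.003
```

>>> step_arm:
  commands: "0.1 -0.001 0.002 0.015 0.014 0 -0.001; 0.1 -0.002 0.004 0.03 0.027 0 -0.001; 0.1 -0.002 0.006 0.045 0.041 0 -0.002; 0.1 -0.003 0.008 0.06 0.055 0 -0.003; 0.1 -0.003 0.007 0.071 0.055 0 -0.003; 0.1 -0.003 0.007 0.082 0.055 0 -0.003; 0.1 -0.003 0.006 0.093 0.055 0 -0.003; 0.1 -0.003 0.006 0.104 0.055 0 -0.003; 0.1 -0.003 0.005 0.115 0.055 0 -0.003; 0.1 -0.003 0.005 0.115 0.055 0 -0.003"
  newtons: 40

```text
clock: 8.05
tcp_pos: [561.5, 247.1, 122.3]
eef_rot: [-3.082, 0.0, 1.703]
force: [-0.6, -0.0, -0.4]
opening: 46.8
```

>>> step_arm:
  commands: "-0.4 0 0 0 0 0 0; -0.7 0 0 0 0 0 0; -1 0 0 0 0 0 0; -1 0 0 0 0 0 0; -1 0 0 0 0 0 0; -1 0 0 0 0 0 0; -1 0 0 0 0 0 0; -1 0 0 0 0 0 0; -1 0 0 0 0 0 0; -1 0 0 0 0 0 0"
  newtons: 40

```text
clock: 8.88
tcp_pos: [563.9, 247.8, 126.6]
eef_rot: [-3.088, -0.0, 1.703]
force: [-0.9, 0.0, 5.5]
opening: 11.5
```

```bash
python3 - <<'E'
from plan import *
p,R=get();
plan([(9,[562,247.5,215],R)],-1)
E
python3 legm.py c5
```

```text
-1 0 -0.001 -0.01 0 0 0; -1 0 -0.001 -0.02 0 0 0; -1 0 -0.002 -0.03 0 0 0; -1 0 -0.003 -0.04 0 0 0; -1 0 -0.003 -0.05 0 0 0; -1 0 -0.004 -0.06 0 0 0; -1 0 -0.005 -0.07 0 0 0; -1 0 -0.005 -0.08 0 0 0; -1 0 -0.006 -0.089 0 0 0; -1 0 -0.006 -0.089 0 0 0
273 [[598.0, 247.0, 61.0], [646.0, 258.0, 84.0], [678.0, 263.0, 104.0]]
leg dir ang 0.1503848 at 646.5228 258.32956
```

View pics/c5s.png

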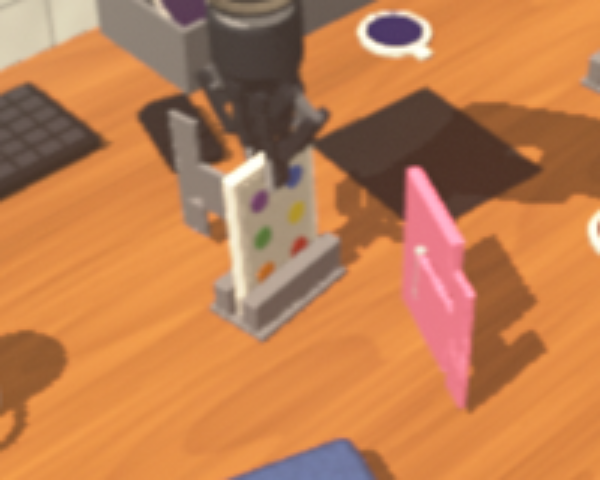

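Gripped, with an opening of 11.5 mm. Next I lift.

>>> step_arm:
  commands: "-1 0 -0.001 -0.01 0 0 0; -1 0 -0.001 -0.02 0 0 0; -1 0 -0.002 -0.03 0 0 0; -1 0 -0.003 -0.04 0 0 0; -1 0 -0.003 -0.05 0 0 0; -1 0 -0.004 -0.06 0 0 0; -1 0 -0.005 -0.07 0 0 0; -1 0 -0.005 -0.08 0 0 0; -1 0 -0.006 -0.089 0 0 0; -1 0 -0.006 -0.089 0 0 0"

```text
clock: 9.82
tcp_pos: [563.3, 247.8, 217.6]
eef_rot: [-3.091, -0.001, 1.703]
force: [0.2, 0.1, -1.2]
opening: 11.7
```

```bash
cat > boardm.py <<'E'
from h import *
import sys
from scipy.spatial.transform import Rotation as Ro
s=manip.get_state();tp=s['tcp_pos'];print('tcp',tp.round(1),s['eef_rot'].round(3),s['opening'].round(1))
for n in ['scene','side']:
    p=snap(n)
    u=p['intrinsics']@(p['R']@tp+p['t']);u=u[:2]/u[2];x0=int(np.clip(u[0]-100,0,440));y0=int(np.clip(u[1]-60,0,320))
    cv2.imwrite('pics/%s_%s.png'%(sys.argv[1],n),cv2.resize(p['img'][y0:y0+160,x0:x0+200],None,fx=3,fy=3)[:,:,::-1])
    w=cloud(p).reshape(-1,3);im=p['img'].reshape(-1,3).astype(int)
    m=(np.linalg.norm(w[:,:2]-tp[:2],axis=1)<75)&(w[:,2]>15)&(w[:,2]<tp[2]+30)&(im.min(1)>70)&(im.max(1)-im.min(1)<45)&(abs(w[:,0]-tp[0])<28)
    t=w[m]
    for _ in range(3):
        c=np.median(t,axis=0);c=t.mean(0);U,S,V=np.linalg.svd(t-c,full_matrices=False);nn=V[2];nn=nn*np.sign(nn[0]);d=(t-c)@nn;t=t[abs(d)<max(4,1.5*d.std())]
    print(n,len(t),'normal',nn.round(3),'yaw',np.arctan2(nn[1],nn[0]).round(3),'lean',np.arcsin(-nn[2]).round(3),'c',c.round(1),np.percentile(t,[1,99],axis=0).round().tolist())
E
python3 boardm.py b1
```

```text
Traceback (most recent call last):
  File "boardm.py", line 4, in <module>
    s=manip.get_state();tp=s['tcp_pos'];print('tcp',tp.round(1),s['eef_rot'].round(3),s['opening'].round(1))
                                                                                      ^^^^^^^^^^^^^^^^^^
AttributeError: 'float' object has no attribute 'round'
```

```bash
sed -i "s/s\['opening'\].round(1)/s['opening']/" boardm.py; python3 boardm.py b1
```

```text
tcp [563.3 247.8 217.6] [-3.091e+00 -1.000e-03  1.703e+00] 11.687646437639367
scene 1411 normal [ 0.99   0.134 -0.04 ] yaw 0.134 lean 0.04 c [567.5 244.8 174.3] [[558.0, 198.0, 105.0], [577.0, 293.0, 246.0]]
side 889 normal [0.997 0.07  0.04 ] yaw 0.07 lean -0.04 c [555.8 254.8 154.9] [[548.0, 201.0, 19.0], [568.0, 303.0, 244.0]]
```

View pics/b1_side.png

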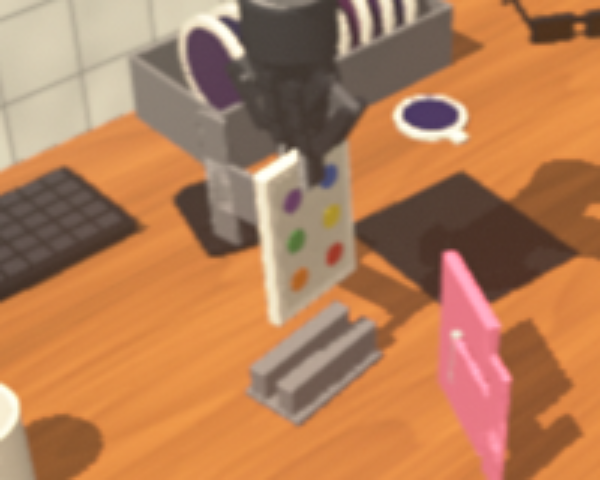

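View pics/b1_scene.png

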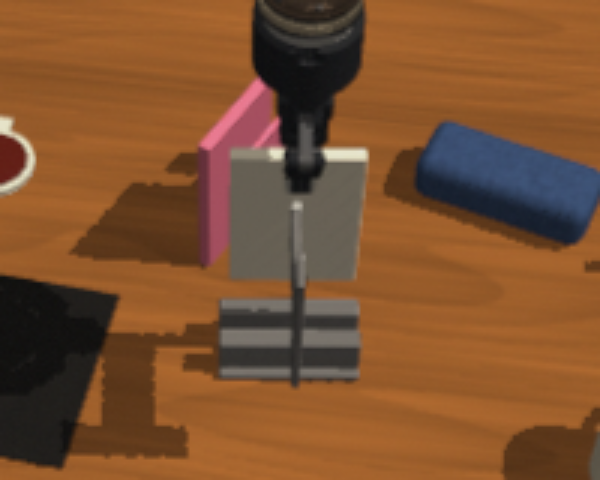

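The board is out of the slot and held squarely; the block at side crop (315,360) is empty. I move it over the mat slowly.

```bash
python3 - <<'E'
from plan import *
p,R=get()
a=np.array(p);b=np.array([572,9.5,200]);
plan([(2,a+.06*(b-a),rot(1.685,.06)),(10,a+.5*(b-a),rot(1.6,.1))],-1)
plan([(7,a+.93*(b-a),rot(1.51,.135)),(10,b,rot(1.495,.14))],-1)
E
```

```text
-1 -0.007 -0.001 0 0.002 0 0.009; -1 -0.014 -0.001 0.001 0.005 0.001 0.018; -1 -0.027 -0.002 0.002 0.01 0.002 0.029; -1 -0.04 -0.004 0.003 0.015 0.003 0.039; -1 -0.053 -0.005 0.004 0.02 0.004 0.05; -1 -0.066 -0.006 0.004 0.025 0.004 0.06; -1 -0.079 -0.007 0.005 0.03 0.005 0.071; -1 -0.093 -0.008 0.006 0.035 0.006 0.082; -1 -0.106 -0.009 0.007 0.04 0.007 0.092; -1 -0.119 -0.01 0.008 0.045 0.008 0.103
-1 -0.015 0 0.001 0.005 0.001 0.013; -1 -0.029 0 0.002 0.01 0.003 0.025; -1 -0.044 0.001 0.003 0.015 0.004 0.038; -1 -0.058 0.001 0.003 0.02 0.006 0.051; -1 -0.073 0.001 0.004 0.025 0.007 0.064; -1 -0.087 0.001 0.005 0.03 0.009 0.076; -1 -0.102 0.002 0.006 0.035 0.01 0.089; -1 -0.108 0.002 0.006 0.037 0.011 0.094; -1 -0.113 0.002 0.007 0.038 0.012 0.099; -1 -0.119 0.002 0.007 0.04 0.012 0.104
```

>>> step_arm:
  commands: "-1 -0.007 -0.001 0 0.002 0 0.009; -1 -0.014 -0.001 0.001 0.005 0.001 0.018; -1 -0.027 -0.002 0.002 0.01 0.002 0.029; -1 -0.04 -0.004 0.003 0.015 0.003 0.039; -1 -0.053 -0.005 0.004 0.02 0.004 0.05; -1 -0.066 -0.006 0.004 0.025 0.004 0.06; -1 -0.079 -0.007 0.005 0.03 0.005 0.071; -1 -0.093 -0.008 0.006 0.035 0.006 0.082; -1 -0.106 -0.009 0.007 0.04 0.007 0.092; -1 -0.119 -0.01 0.008 0.045 0.008 0.103"

```text
clock: 10.75
tcp_pos: [567.6, 126.5, 207.0]
eef_rot: [-3.041, -0.0, 1.598]
force: [1.0, 0.6, -2.6]
opening: 11.1
```

>>> step_arm:
  commands: "-1 -0.015 0 0.001 0.005 0.001 0.013; -1 -0.029 0 0.002 0.01 0.003 0.025; -1 -0.044 0.001 0.003 0.015 0.004 0.038; -1 -0.058 0.001 0.003 0.02 0.006 0.051; -1 -0.073 0.001 0.004 0.025 0.007 0.064; -1 -0.087 0.001 0.005 0.03 0.009 0.076; -1 -0.102 0.002 0.006 0.035 0.01 0.089; -1 -0.108 0.002 0.006 0.037 0.011 0.094; -1 -0.113 0.002 0.007 0.038 0.012 0.099; -1 -0.119 0.002 0.007 0.04 0.012 0.104"

```text
clock: 11.58
tcp_pos: [572.1, 8.8, 199.7]
eef_rot: [-3.001, -0.0, 1.494]
force: [0.3, -0.2, -3.7]
opening: 11.6
```

```bash
python3 boardm.py b2
```

```text
tcp [572.1   8.8 199.7] [-3.001 -0.     1.494] 11.605782033655942
scene 989 normal [ 0.987 -0.073 -0.144] yaw -0.074 lean 0.144 c [572.5  13.7 156.9] [[559.0, -42.0, 88.0], [586.0, 56.0, 229.0]]
side 236 normal [ 0.985 -0.119 -0.128] yaw -0.12 lean 0.129 c [566.   18.7 185.5] [[555.0, -33.0, 88.0], [579.0, 58.0, 229.0]]
```

View pics/b2_side.png

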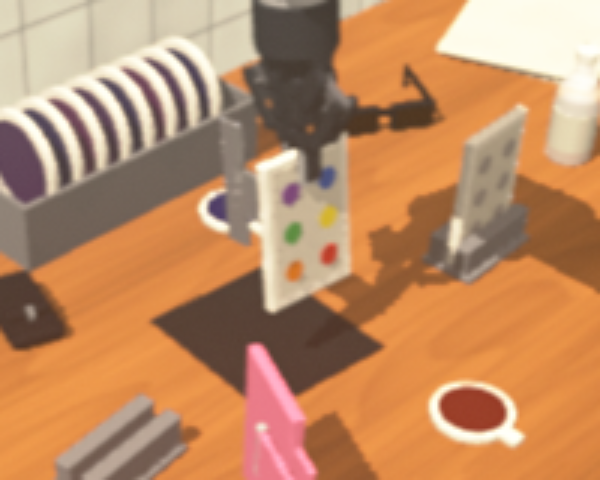

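View pics/b2_scene.png

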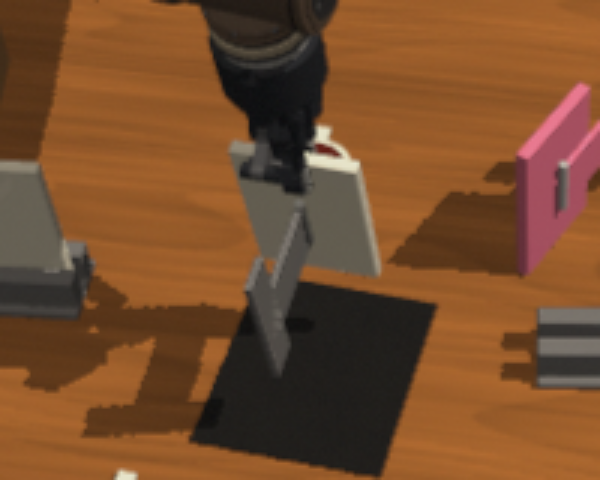

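The board is held over the mat with lean 0.144 and yaw -0.074, the leg unfolded. I lower it in stages.

```bash
python3 - <<'E'
from plan import *
p,R=get();print(p)
plan([(8,[572,10,130],R),(10,[572,10,126],R)],-1)
plan([(8,[572,10,121.5],R)],-1)
E
```

```text
[572.10288916   9.22555865 199.89780686]
-1 0 0.001 0.009 0 0 0; -1 0 0.002 0.017 0 0 0; -1 0 0.004 0.026 0 0 0; -1 0 0.005 0.035 0 0 0; -1 0 0.006 0.043 0 0 0; -1 0.001 0.007 0.052 0 0 0; -1 0.001 0.008 0.061 0 0 0; -1 0.001 0.01 0.069 0 0 0; -1 0.001 0.01 0.071 0 0 0; -1 0.001 0.01 0.073 0 0 0
-1 0 0 0.001 0 0 0; -1 0 0 0.001 0 0 0; -1 0 0 0.002 0 0 0; -1 0 0 0.002 0 0 0; -1 0 0 0.003 0 0 0; -1 0 0.001 0.003 0 0 0; -1 0 0.001 0.004 0 0 0; -1 0 0.001 0.005 0 0 0; -1 0 0.001 0.005 0 0 0; -1 0 0.001 0.005 0 0 0
```

>>> step_arm:
  commands: "-1 0 0.001 0.009 0 0 0; -1 0 0.002 0.017 0 0 0; -1 0 0.004 0.026 0 0 0; -1 0 0.005 0.035 0 0 0; -1 0 0.006 0.043 0 0 0; -1 0.001 0.007 0.052 0 0 0; -1 0.001 0.008 0.061 0 0 0; -1 0.001 0.01 0.069 0 0 0; -1 0.001 0.01 0.071 0 0 0; -1 0.001 0.01 0.073 0 0 0"

```text
clock: 12.52
tcp_pos: [571.8, 10.2, 125.4]
eef_rot: [-3.0, 0.0, 1.495]
force: [0.9, 0.3, -2.7]
opening: 11.4
```

>>> step_arm:
  commands: "-1 0 0 0.001 0 0 0; -1 0 0 0.001 0 0 0; -1 0 0 0.002 0 0 0; -1 0 0 0.002 0 0 0; -1 0 0 0.003 0 0 0; -1 0 0.001 0.003 0 0 0; -1 0 0.001 0.004 0 0 0; -1 0 0.001 0.005 0 0 0; -1 0 0.001 0.005 0 0 0; -1 0 0.001 0.005 0 0 0"

```text
clock: 13.35
tcp_pos: [572.9, 10.0, 122.1]
eef_rot: [-3.003, 0.001, 1.495]
force: [0.9, 0.6, 2.0]
opening: 11.4
```

```bash
python3 boardm.py b3
```

```text
tcp [572.9  10.  122.1] [-3.003e+00  1.000e-03  1.495e+00] 11.404805119317384
scene 817 normal [ 0.987 -0.073 -0.14 ] yaw -0.074 lean 0.14 c [573.4  16.2  80.7] [[561.0, -40.0, 16.0], [586.0, 58.0, 151.0]]
side 158 normal [ 0.984 -0.124 -0.126] yaw -0.125 lean 0.127 c [567.3  23.  113.6] [[555.0, -36.0, 34.0], [577.0, 60.0, 151.0]]
```

View pics/b3_side.png

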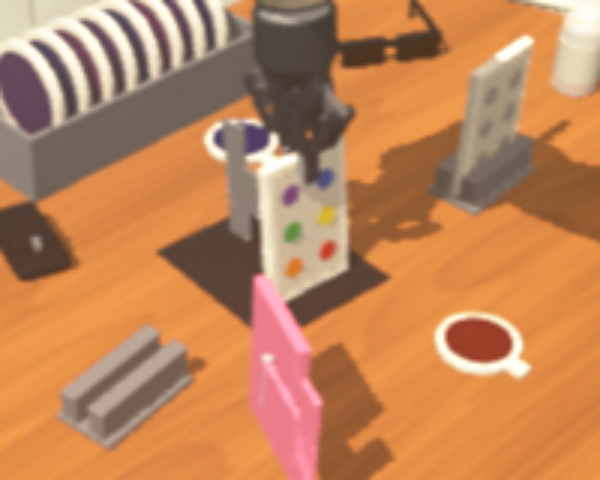

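View pics/b3_scene.png

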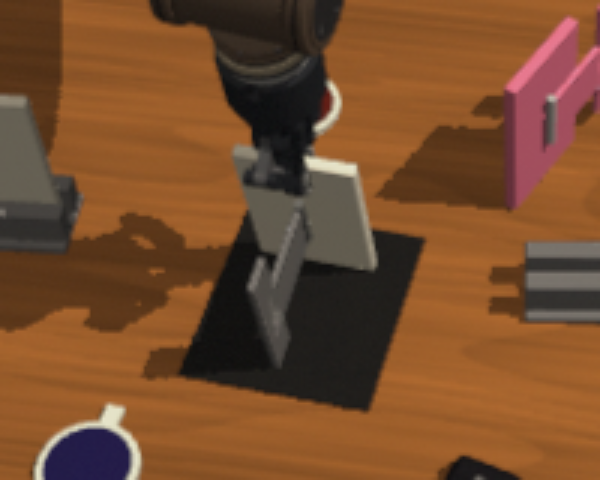

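```bash
python3 - <<'E'
from h import *
p=snap('scene','s5.png');w=cloud(p).reshape(-1,3);q=snap('side');w2=cloud(q).reshape(-1,3)
for n,t in (('scene',w),('side',w2)):
    s=(t[:,0]>600)&(t[:,0]<720)&(abs(t[:,1]-5)<60)&(t[:,2]>12)&(t[:,2]<150);t=t[s]
    st=t[t[:,0]>650] if False else t
    print(n,len(t),np.percentile(t,[2,25,50,75,98],axis=0).round().tolist())
    vx,vy,x,y=cv2.fitLine(t[:,:2].astype(np.float32),cv2.DIST_HUBER,0,.01,.01).ravel();print(np.arctan(vy/vx),x,y)
    h=t[(t[:,2]>40)&(t[:,2]<100)]
    vx,vy,x,y=cv2.fitLine(h[:,:2].astype(np.float32),cv2.DIST_HUBER,0,.01,.01).ravel();print(np.arctan(vy/vx),x,y)
E
```

```text
scene 427 [[602.0, -3.0, 17.0], [634.0, 2.0, 58.0], [661.0, 3.0, 83.0], [675.0, 5.0, 99.0], [689.0, 8.0, 136.0]]
-0.081147596 654.081 3.8308806
-0.07529721 643.238 4.730536
side 325 [[632.0, -1.0, 16.0], [650.0, 2.0, 52.0], [662.0, 3.0, 77.0], [672.0, 5.0, 104.0], [686.0, 7.0, 135.0]]
-0.07760551 661.44727 3.184179
-0.07594212 657.4765 3.4546204
```

The leg direction is -0.077, square to the board and mat, and the contact is felt as a force change of about 5 N. I release gently.

>>> step_arm:
  commands: "-0.68 0 0 0 0 0 0; -0.65 0 0 0 0 0 0; -0.6 0 0 0 0 0 0; -0.5 0 0 0 0 0 0; -0.4 0 0 0 0 0 0; -0.3 0 0 0 0 0 0; -0.2 0 0 0 0 0 0; -0.1 0 0 0 0 0 0; 0 0 0 0 0 0 0; 0 0 0 0 0 0 0"

```text
clock: 14.38
tcp_pos: [572.3, 10.1, 121.1]
eef_rot: [-3.002, 0.0, 1.495]
force: [-0.2, -0.2, -0.4]
opening: 42.5
```

```bash
python3 boardm.py b4
```

```text
tcp [572.3  10.1 121.1] [-3.002  0.     1.495] 42.5168703300849
scene 730 normal [ 0.987 -0.071 -0.142] yaw -0.072 lean 0.142 c [573.8  19.1  79.7] [[561.0, -40.0, 17.0], [586.0, 57.0, 150.0]]
side 112 normal [ 0.983 -0.131 -0.13 ] yaw -0.133 lean 0.13 c [569.2  38.5 108.2] [[561.0, -30.0, 42.0], [579.0, 60.0, 150.0]]
```

View pics/b4_scene.png

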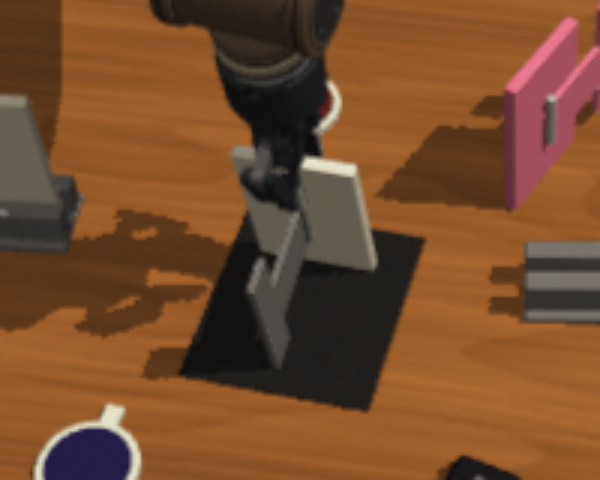

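The board stands by itself with lean 0.142, and the fingers are free of it. I retract along the tool axis, slowly at first.

>>> step_arm:
  commands: "0 0 0 -0.005 0 0 0; 0 0 0 -0.012 0 0 0; 0 0 0 -0.022 0 0 0; 0 0 0 -0.035 0 0 0; 0 0 0 -0.05 0 0 0; 0 0 0 -0.07 0 0 0; 0 0 0 -0.09 0 0 0; 0 0 0 -0.11 0 0 0; 0 0 0 -0.13 0 0 0; 0 0 0 -0.15 0 0 0"

```text
clock: 15.32
tcp_pos: [593.6, 8.6, 272.6]
eef_rot: [-3.004, 0.001, 1.495]
force: [-0.1, -0.3, -0.6]
opening: 42.7
```

>>> step_arm:
  commands: "0 0.02 0 0 0 0 0; 0 0.05 0 0 0 0 0; 0 0.08 0 0 0 0 0; 0 0.11 0 0 0 0 0; 0 0.14 0 0 0 0 0; 0 0.16 0 0 0 0 0; 0 0.17 0 0 0 0 0; 0 0.17 0 0 0 0 0; 0 0.17 0 0 0 0 0; 0 0.17 0 0 0 0 0"

```text
clock: 16.15
tcp_pos: [606.3, 176.9, 270.0]
eef_rot: [-3.002, 0.001, 1.494]
force: [-0.1, 0.1, -0.7]
opening: 43.0
```

```bash
python3 - <<'E'
from h import *
print(manip.get_state()['clock'])
for n in ['scene','side']:
    p=snap(n,n+'6.png');w=cloud(p).reshape(-1,3);im=p['img'].reshape(-1,3).astype(int)
    for nm,c in (('chart',(572,10)),('plain',(556,-264))):
        m=(abs(w[:,0]-c[0])<30)&(abs(w[:,1]-c[1])<62)&(w[:,2]>(15 if nm=='chart' else 45))&(w[:,2]<170)&(im.min(1)>70)&(im.max(1)-im.min(1)<45)
        t=w[m];cc=t.mean(0);V=np.linalg.svd(t-cc,full_matrices=False)[2];nn=V[2]*np.sign(V[2][0])
        print(n,nm,len(t),'yaw',np.arctan2(nn[1],nn[0]).round(3),'lean',np.arcsin(-nn[2]).round(3),np.percentile(t,[1,50,99],axis=0).round().tolist())
    t=w[(w[:,0]>605)&(w[:,0]<720)&(abs(w[:,1]-5)<60)&(w[:,2]>12)&(w[:,2]<150)]
    vx,vy,x,y=cv2.fitLine(t[:,:2].astype(np.float32),cv2.DIST_HUBER,0,.01,.01).ravel();print('leg',np.arctan(vy/vx),np.percentile(t,[1,99],axis=0).round().tolist())
E
```

```text
16.15
scene chart 1194 yaw -0.067 lean 0.127 [[561.0, -40.0, 17.0], [576.0, 14.0, 104.0], [587.0, 58.0, 157.0]]
scene plain 1331 yaw 0.075 lean -0.022 [[550.0, -313.0, 46.0], [561.0, -264.0, 112.0], [568.0, -216.0, 162.0]]
leg -0.080249675 [[607.0, -3.0, 14.0], [691.0, 8.0, 136.0]]
side chart 199 yaw -0.119 lean 0.172 [[556.0, -38.0, 43.0], [568.0, 19.0, 122.0], [585.0, 60.0, 157.0]]
side plain 512 yaw 0.04 lean 0.029 [[543.0, -304.0, 46.0], [549.0, -251.0, 105.0], [561.0, -213.0, 162.0]]
leg -0.10291002 [[631.0, -2.0, 13.0], [689.0, 9.0, 136.0]]
```

View pics/scene6.png

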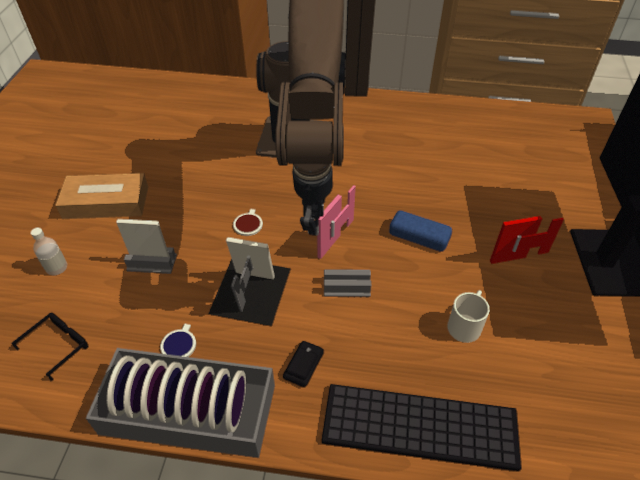

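View pics/side6.png

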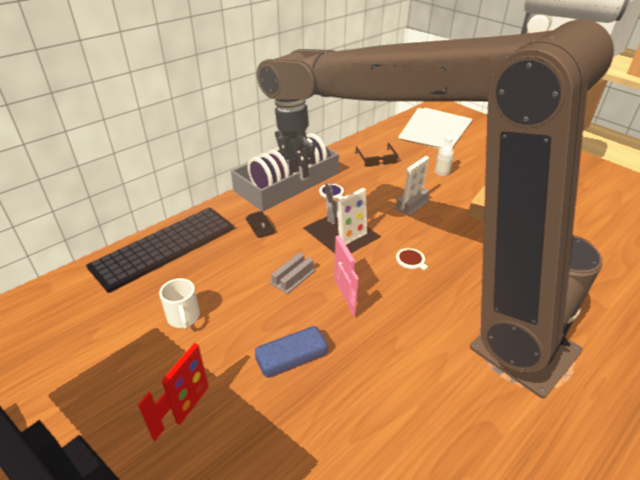

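The pictures show the chart standing on the mat at scene (250,270) and side (350,215), leaning on its leg with its face to the robot. The plain board is unmoved and the gripper is clear, so I hand in.

```bash
python3 -c "
from plant import manip
print(manip.close_job())"
```

```text
the job is handed in; nothing more can be done
None
```

The filter chart is standing on the mat, leaning back on its unfolded leg with the coloured dots facing the robot. I handed the job in at about 16 s; it gave no verdict.

I swung the leg open with the shut fingers until it met its stop. Then I pinched the chart's top edge, lifted it out of the slot, set it down already leaning about 8°, let go and backed off.

**Last checks, after release:**

| What | Measured | Wanted |
|---|---|---|
| Lean | 0.13–0.17 rad, depending on the camera | 0.06–0.26 rad |
| Chart centre, from the placing pose | about 40 mm to the mat's -x side, within a few mm of the middle in y | 5–75 mm, within 30 mm |
| Squareness of chart to mat | -0.067 rad (scene camera) and -0.119 rad (side camera) against the mat's -0.076 rad | within 0.27 rad |
| Leg direction | -0.080 rad (scene) and -0.103 rad (side), so close to square to the board | leg past 1.3 rad |
| Other board | same place as at the start, to within a few mm | within 20 mm |

The gripper was well clear at z 270 mm, with no outside force.

**Disagreements:** The two cameras differ by about 0.05 rad on the chart's yaw and lean. The side camera saw few points of the board, so I trusted the scene camera. Both are well inside the limits. No check failed.

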